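Load the bottle mixer, close its cover and start it

TASK

Get the reagent bottles that wait on the light blue mat mixing in the bench mixer: slide the mixer's amber cover open, stand every small white reagent bottle (blue or red cap) upright in a cell of the compartment, one to a cell in any cells, and slide the cover fully shut. Only then press the green start button fully down and let it spring back up. Leave all the other things on the bench where they are.

Things in the scene. Friction and masses are not known exactly. Their poses are not given: they have to be found in the camera images.
- mixer: Bench bottle mixer, fixed, 262 mm (its x) by 455 mm (its y, from -290 to 165 mm). Origin: on the table under the centre of its divided compartment; z up. Beyond the compartment at -y, after a gap, stands the white motor housing (y = -117 to -287 mm, up to z = 111 mm); at +y the blue console (y = 84 to 162 mm, top at z = 46 mm) with a display and the green start button at x = -60, y = 125 mm.
- compartment (a point): Centre of the floor of the mixer's white compartment, 20 mm above the table; axes parallel to the mixer's. 3 cells along x by 2 along y: centres at x = -79, 0, +79 mm, y = -39.5, +39.5 mm, each 74 x 74 mm inside. Walls and dividers are 5 mm thick and rise 35 mm above the cell floor; outside 242 x 163 mm.
- cover (a joint): Amber clear cover: flat plate 262 x 170 mm, z = 125 to 131 mm above the table, with 6 mm side skirts at mixer x = -127 and 127 mm, ends open; slides level along the mixer's y. In m: 0 = fully shut over the compartment; grows as it slides to the mixer's -y over the motor housing; 0.2 = fully open (stop), all cells free. Starts shut or partly open; slides at about 2 N, stays where left.
- handle (a point): Top centre of the cover's black upright handle bar: 90 mm long along the mixer's x, 12 mm thick along its y, 34 mm high (from z = 131 to 165 mm). With the cover shut it stands at mixer x = 0, y = -40 mm and moves with the cover. Best pinched from above across its thickness. Axes parallel to the mixer's.
- start (a joint): Travel of the green spring start button, in m: 0 = up, 0.008 = fully down. It moves straight down, takes about 6 N to hold fully down and springs back up when let go.
- start_top (a point): Centre of the top face of the green round start button (36 mm across, in a black collar of 52 mm), 66 mm above the table when up.
- bottle1: White reagent bottle with a blue cap, 90 mm high, 130 g or so: body 46 mm across up to 46 mm, shoulder, then the cap, 34 mm across from 54 to 90 mm. Origin: centre of its underside, z up along the bottle. Starts upright on the light blue mat. May be absent (None from the start).
- bottle2: White reagent bottle with a red cap, 90 mm high, 130 g or so: body 46 mm across up to 46 mm, shoulder, then the cap, 34 mm across from 54 to 90 mm. Origin: centre of its underside, z up along the bottle. Starts upright on the light blue mat. May be absent (None from the start).
- bottle3: White reagent bottle with a blue cap, 90 mm high, 130 g or so: body 46 mm across up to 46 mm, shoulder, then the cap, 34 mm across from 54 to 90 mm. Origin: centre of its underside, z up along the bottle. Starts upright on the light blue mat. May be absent (None from the start).
- bottle4: White reagent bottle with a red cap, 90 mm high, 130 g or so: body 46 mm across up to 46 mm, shoulder, then the cap, 34 mm across from 54 to 90 mm. Origin: centre of its underside, z up along the bottle. Starts upright on the light blue mat. May be absent (None from the start).
- bottle5: White reagent bottle with a blue cap, 90 mm high, 130 g or so: body 46 mm across up to 46 mm, shoulder, then the cap, 34 mm across from 54 to 90 mm. Origin: centre of its underside, z up along the bottle. Starts upright on the light blue mat. May be absent (None from the start).
- timer: Bystander, to be left where it is: white kitchen-type lab timer, 70 x 60 x 22 mm, lying flat. Origin: centre of its underside.
- amber: Bystander, to be left where it is: brown glass bottle, 60 mm across, 115 mm high. Origin: centre of its underside.
- jar: Bystander, to be left where it is: squat amber glass jar with a white cap, 70 mm across, 100 mm high. Origin: centre of its underside.
- tipbox: Bystander, to be left where it is: blue pipette-tip box, 120 x 80 x 55 mm. Origin: centre of its underside.

How it is judged:
On the way, in this order (a step that is already met when the one before it is completed fails the run):
1. every reagent bottle present stands upright on the floor of a cell (x of bottle1 in the frame of mixer between -0.1 and 0.1 m and y of bottle1 in the frame of mixer between -0.062 and 0.062 m and z of bottle1 in the frame of mixer between 0.012 and 0.026 m and angle between each of bottle1, bottle2, bottle3, bottle4, bottle5's own z axis and vertical below 0.15 rad and x of bottle2 in the frame of mixer between -0.1 and 0.1 m and y of bottle2 in the frame of mixer between -0.062 and 0.062 m and z of bottle2 in the frame of mixer between 0.012 and 0.026 m and x of bottle3 in the frame of mixer between -0.1 and 0.1 m and y of bottle3 in the frame of mixer between -0.062 and 0.062 m and z of bottle3 in the frame of mixer between 0.012 and 0.026 m and x of bottle4 in the frame of mixer between -0.1 and 0.1 m and y of bottle4 in the frame of mixer between -0.062 and 0.062 m and z of bottle4 in the frame of mixer between 0.012 and 0.026 m and x of bottle5 in the frame of mixer between -0.1 and 0.1 m and y of bottle5 in the frame of mixer between -0.062 and 0.062 m and z of bottle5 in the frame of mixer between 0.012 and 0.026 m), for 0.2 s.
2. the cover is fully shut over the loaded compartment (all of step 1 and value of joint cover below 0.006 m), for 0.2 s.
3. the start button is fully down, with the cover shut (value of joint start above 0.0065 m and value of joint cover below 0.006 m), for 0.1 s.
4. the start button is let go and back up (value of joint start below 0.0015 m), for 0.2 s.
At the end, for the whole second after the job is handed in: Every reagent bottle present stands upright (within 0.15 rad) at rest on the floor of a cell of the mixer (one fits in a cell), the cover is shut to within 6 mm, and the start button, pressed to at least 6.5 of its 8 mm after the cover was shut on the loaded bottles, is back up within 1.5 mm (all of step 2 and value of joint start below 0.0015 m and linear speed of each of bottle1, bottle2, bottle3, bottle4, bottle5 below 0.02 m/s); the robot touches nothing.
It fails at once if the start button is pressed while the cover is not shut (value of joint start above 0.005 m and value of joint cover above 0.015 m).
It fails at once if one of the other things on the bench is shoved out of its place (more than 50 mm) (distance of any of timer, amber, jar, tipbox from where it was at the start of the episode above 0.05 m).
It fails at once if one of the other things on the bench is knocked over (angle between any of timer, amber, jar, tipbox's own z axis and vertical above 0.5 rad).
Of bottle1, bottle2, bottle3, bottle4, bottle5 only 3 to 5 are there at a start; the rules pass over those that are not, and their reading is None.
At some moment in a run one of bottle1, bottle2, bottle3, bottle4, bottle5 may be knocked a few centimetres aside while the robot is not near it.
It also fails if it takes over 210 s, if anything falls off the work surface, if the arm or the gripper's body presses on something with over 40 N, if the wrist force passes 120 N, or if a joint passes its speed limit or range.

ROBOT

A 6-joint arm with a two-finger parallel gripper is mounted at the origin on the work surface. World frame = base frame: x ahead of the robot, y to its left, z up, the work surface at z = 0. Lengths are in m, angles in rad, forces in N, time in s.
With the tool pointing down it reaches from about 0.275 to 0.85 m from the base axis. Payload 5.2 kg.
Tool frame: the origin (TCP) lies on the centre line of the jaws, within the pads' length; the fingertips stand env.nose_length ahead of it and the grasp point (between the pads) lies 11 mm behind it (env.nose_length is the distance from the TCP to the fingertips, in m); z points along the fingers, y is the line along which they close (so a half turn about z gives the same grasp; the last joint's range is limited). The gripper opens to 85 mm and grips with 20 to 120 N. Pads are 22 mm wide; open, the fingers measure 114 mm over their backs; the gripper's body (76 mm by 85 mm) begins 54 mm behind the grasp point. The pads swing forward as they close: fully open they stand 13 mm farther back than shut.
Start: joints at [-1.341, 0.259, 1.535, -0, 1.348, -0.203], TCP at [0.231, -0.499, 0.211] pointing down, gripper open.
Joint ranges: [-3.14, 3.14], [-0.91, 2.08], [0.19, 2.58], [-1.22, 4.36], [0.22, 2.71], [-3.12, 3.12]. Speed limits (rad/s): [2.57, 2.57, 3.14, 3.14, 3.14, 3.14].

INTERFACE

Orientations are given as a rotation vector (axis times angle).
In Python, from station import readout, cams, job, env gives the robot as it stands.
- The arm moves only by the tool carry_out, never from a script. Its argument "targets" is a list of rows, each a list of 3 entries, a list of its own where there are three numbers: the shift along the tool's x, y, z in m, then the turn, a rotation vector about the tool's x, y, z in degrees, then the closure, from -1 (fully open) to 1 (shut). A call has exactly 5 rows; each row shifts and turns the commanded pose from where the row before left it, along the tool's axes as they then stand; what a row does not reach is not made up. A row lasts 1/10 s, in which the tool goes at most 50 mm and 8.59 degrees, less where a joint would pass 70% of its speed; a pose out of reach is approached as far as the arm can. A call is refused whole if a number of a shift passes 0.05 or a number of a turn 8.59, either way. A call with a gripper value outside its range is refused whole. The fingers move at their own pace and stop on an object; "squeeze" is the grip in N (left out, the last holds). Time passes only in rows, so rows that do not move let the fingers close, or fill a call up. It gives the time, the measured TCP pose, the force, the opening and the grip force at its end, in the units of the state.
- readout.observe(): the state, without advancing time (a new reading comes with each control period).
- cams.read_camera(name): name is "side" or "top"; returns a dict with "img" (384x512x3 uint8, red, green, blue), "intrinsics" (3x3 intrinsics, pixels), "camera_from_world" (4x4, takes a point from world to camera coordinates). Camera axes: x right, y down, z forward; pixel columns grow to the right and rows downward; lengths in m; the calibration is good to about 2 mm. A picture is of the moment at which its call begins. There is no depth.
- job.job_done(): hands the job in; it is judged then, once.
The state is a dict: "time": time; "q": joint angles; "joint_velocities": joint speeds; "effort": joint torques, N m; "tcp_pos": TCP position; "tool_rot": TCP orientation; "contact_force": force on the tool from outside, world axes, zero at the start; "ft_torque": the same for the moment, N m; "gripper_width": finger opening in m; "finger_force": force on a finger pad.
Only numpy, scipy, OpenCV 4.12 (cv2) and the standard library are available. Lean on these libraries where they do the work, as an engineer would, in place of code of your own. Each camera call takes 0.05 s, during which the arm holds its last target. There are 200 camera calls.

## Working session

There is one attempt and no reset: what is moved stays moved. The work goes in short steps, Python scripts to look and compute and a tool call to move; the robot and the scene stay as the last step left them, time stands still between calls to the robot, and variables do not carry over. Pictures are saved under pics/ and viewed, at most 14 in all, crops included, and the job is handed in when it is done.

Besides the shell and the picture viewer there is one more tool, called after "Request:" as a command line: name --argument value ..., lists and objects as JSON in quotes. carry_out: Moves the arm, as the interface text tells. Its arguments: {"type":"object","properties":{"targets":{"type":"array"},"squeeze":{"type":"number"}},"required":["targets"]}

```bash
ls; mkdir -p pics
python3 - <<'E'
from station import readout, cams, job, env
import cv2,numpy as np
print(readout.observe(), env.nose_length)
for n in("top","side"):
    c=cams.read_camera(n); cv2.imwrite(f"pics/{n}0.png",c["img"][:,:,::-1]); np.savez(f"{n}.npz",**c); print(c["intrinsics"],c["camera_from_world"])
E
```

```text
pics
{'time': 0.0, 'q': array([-1.34076446e+00,  2.59296097e-01,  1.53611409e+00, -1.86205307e-05,
        1.34802914e+00, -2.02802140e-01]), 'joint_velocities': array([-1.83954234e-03,  4.17842311e-05,  1.53552526e-03,  2.03825640e-04,
       -4.43223920e-04,  2.28063024e-03]), 'effort': array([ 9.52873961e-04, -4.46022356e+01, -2.90571856e+01, -5.68898383e-05,
        1.16713758e-02, -7.90491811e-06]), 'tcp_pos': array([ 0.23057128, -0.4986858 ,  0.21038755]), 'tool_rot': array([-3.06650445e+00, -6.74209075e-01,  6.79699157e-05]), 'contact_force': array([ 0.01712505, -0.18824082,  0.72756913]), 'ft_torque': array([0.01497701, 0.00010614, 0.03760892]), 'finger_force': 0.0, 'gripper_width': 0.08532906728742364} 0.008
[[346.41508362   0.         252.52412318]
 [  0.         346.41508362 185.05247137]
 [  0.           0.           1.        ]] [[ 0.02720815 -0.99923367 -0.02813881  0.14894114]
 [-0.99325427 -0.02384977 -0.11347746  0.51598724]
 [ 0.1127194   0.03103651 -0.99314202  0.89828111]
 [ 0.          0.          0.          1.        ]]
[[451.07039531   0.         259.12593507]
 [  0.         451.07039531 195.14661506]
 [  0.           0.           1.        ]] [[-0.98492262 -0.17280334  0.00815138  0.52049428]
 [-0.10513658  0.56049485 -0.82145713  0.06938346]
 [ 0.13738173 -0.80992872 -0.57021201  1.27588802]
 [ 0.          0.          0.          1.        ]]
```

View pics/top0.png

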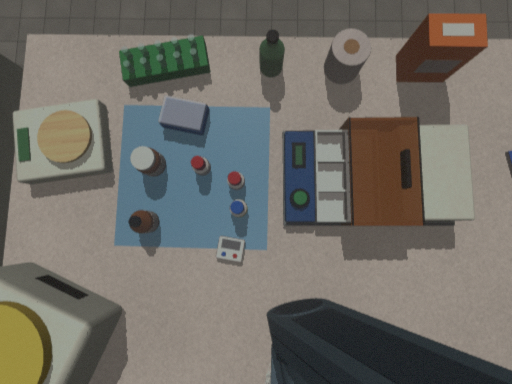

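View pics/side0.png

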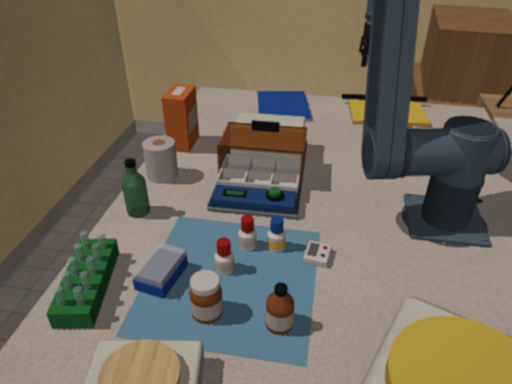

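The top view shows the console at (300,177), the green button at (300,199) and the cover handle at (406,168), with the cover partly open. Red caps are at (199,163) and (235,179), a blue cap at (238,208), and the jar, amber bottle, timer and tip box are around them. The side view confirms there are three bottles.

```bash
cat > h.py <<'E'
import numpy as np,cv2
from scipy.spatial.transform import Rotation as R
def ray(c,uv):
    M=c["camera_from_world"]; Rm=M[:3,:3]; o=-Rm.T@M[:3,3]
    d=Rm.T@np.linalg.inv(c["intrinsics"])@np.array([uv[0],uv[1],1.]); return o,d/np.linalg.norm(d)
def onz(c,uv,z):
    o,d=ray(c,uv); return o+d*(z-o[2])/d[2]
def two(c1,p1,c2,p2):
    o1,d1=ray(c1,p1);o2,d2=ray(c2,p2)
    t=np.linalg.lstsq(np.c_[d1,-d2],o2-o1,rcond=None)[0]
    a=o1+t[0]*d1;b=o2+t[1]*d2; return (a+b)/2,np.linalg.norm(a-b)
def proj(c,p):
    q=c["camera_from_world"][:3]@np.r_[p,1]; u=c["intrinsics"]@q; return u[:2]/u[2]
RNG={"red":((0,140,90),(8,255,255)),"red2":((172,140,90),(180,255,255)),"blue":((108,150,60),(128,255,255)),"green":((50,120,40),(80,255,255)),"black":((0,0,0),(180,255,40))}
def blobs(c,col,box,amin=15):
    x0,y0,x1,y1=box; h=cv2.cvtColor(c["img"],cv2.COLOR_RGB2HSV)[y0:y1,x0:x1]
    m=cv2.inRange(h,*RNG[col])
    if col=="red": m|=cv2.inRange(h,*RNG["red2"])
    n,l,s,ce=cv2.connectedComponentsWithStats(m)
    return [(ce[i]+[x0,y0],s[i]+[x0,y0,0,0,0],(l==i).astype(np.uint8)) for i in range(1,n) if s[i][4]>=amin]
E
python3 - <<'E'
from h import *
np.set_printoptions(precision=4,suppress=True)
t=dict(np.load("top.npz"));s=dict(np.load("side.npz"))
for col,bt,bs in(("red",(180,140,260,230),(205,205,300,280)),("blue",(215,190,260,230),(260,205,300,250)),("green",(284,180,318,226),(262,180,290,205)),("blue",(280,125,320,230),(205,180,305,220)),("black",(390,140,420,195),(245,110,290,140))):
    for n,c,b in(("top",t,bt),("side",s,bs)):
        for ce,st,m in blobs(c,col,b): print(n,col,ce,st, onz(c,ce,.09 if 'red'==col or bt[0]==215 else .066 if col=="green" else .046 if col=="blue" else .165)[:2])
b=max(blobs(t,"blue",(280,125,320,230)),key=lambda k:k[1][4])
r=cv2.minAreaRect(np.argwhere(b[2])[:,::-1].astype(np.float32)+np.float32([280,125]))
P=[onz(t,p,.046) for p in cv2.boxPoints(r)]; print(np.array(P),np.mean(P,0))
E
```

```text
top red [197.0211 161.9053] [192 157  11  11  95] [0.5612 0.3032]
top red [233.7653 177.7959] [229 172  11  12  98] [0.5226 0.2081]
side red [246.021  222.2657] [241 215  12  18 143] [0.5225 0.2256]
side red [222.1429 245.1818] [217 238  13  19 154] [0.56   0.3195]
top blue [236.4405 206.7857] [231 202  12  11  84] [0.4497 0.199 ]
side blue [279.0515 208.134 ] [261 205  33   8  97] [0.4503 0.1523]
side blue [276.4132 224.2395] [271 216  12  17 167] [0.4476 0.2196]
side green [273.9286 191.9694] [268 188  13   9  98] [0.4786 0.0468]
side blue [215.6818 191.0909] [213 186   6  10  22] [0.6485 0.0444]
side blue [220.85 196.03] [211 186  28  21 100] [0.6278 0.0659]
side blue [261.75 196.9 ] [258 193   8   8  20] [0.5127 0.0487]
side blue [246.9769 202.0308] [235 195  25  15 130] [0.5491 0.0809]
side blue [229.7903 200.3871] [224 196  13  12  62] [0.598 0.082]
side blue [277.2661 206.7903] [261 199  33  14 124] [0.4627 0.0876]
side blue [276.4545 217.8182] [272 216  10   4  33] [0.4579 0.1373]
top black [403.9161 169.3032] [401 151   8  37 155] [ 0.5413 -0.1862]
side black [265.1022 126.04  ] [252 121  27  11 225] [ 0.5392 -0.1594]Traceback (most recent call last):
  File "<stdin>", line 7, in <module>
ValueError: max() iterable argument is empty
```

Run:
```python
from h import *
np.set_printoptions(precision=4,suppress=True)
t=dict(np.load("top.npz"));s=dict(np.load("side.npz"))
for a,b in(((197,161.9),(222.1,245.2)),((233.8,177.8),(246,222.3)),((236.4,206.8),(276.4,224.2)),((403.9,169.3),(265.1,126))): print(two(t,a,s,b))
i=t["img"][110:240,180:480][:,:,::-1]
cv2.imwrite("pics/ta.png",cv2.convertScaleAbs(cv2.resize(i[:,90:],None,fx=3.8,fy=3.8,interpolation=cv2.INTER_CUBIC),alpha=1.5))
hsv=cv2.cvtColor(t["img"],cv2.COLOR_RGB2HSV); print(hsv[150,292],hsv[199,300],hsv[185,300],hsv[215,300])
```

```text
(array([0.5637, 0.3057, 0.0775]), np.float64(0.00045388409816181125))
(array([0.5252, 0.2093, 0.0767]), np.float64(0.0014910125405145594))
(array([0.4502, 0.2002, 0.0747]), np.float64(0.0005622286522678118))
(array([ 0.5442, -0.1928,  0.1486]), np.float64(0.00034850480579061937))
[108  56  55] [ 67 105 100] [109 121  95] [109 119  92]
```

View pics/ta.png

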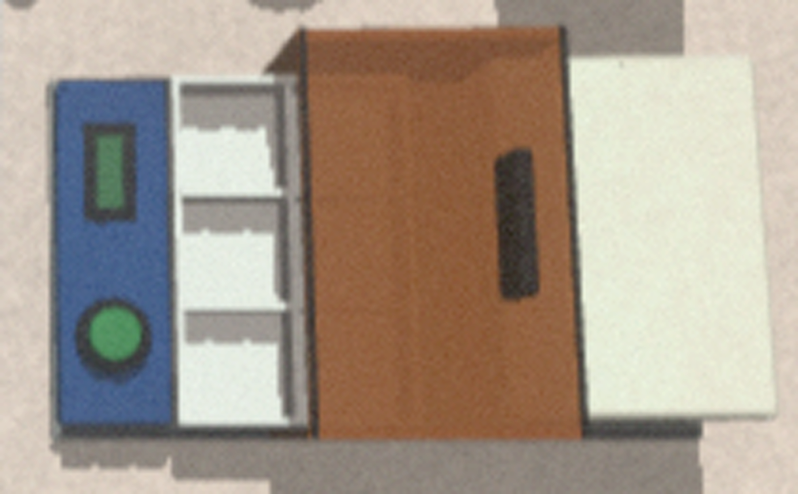

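The crop shows the button at (115,334), console corners at (58,80), (168,80), (172,425) and (58,425), the compartment's outer edge at (172,78) to (177,425), and the handle top's left edge around u = 497-525.

Run:
```python
from h import *
np.set_printoptions(precision=4,suppress=True)
t=dict(np.load("top.npz"))
f=lambda u,v,z: onz(t,(270-.37+u/3.8,110-.37+v/3.8),z)[:2]
L=[((115,334,.066),(-.06,.125)),((58,80,.046),(None,.162)),((168,80,.046),(None,.084)),((172,425,.046),(None,.084)),((60,425,.046),(None,.162)),((173,78,.055),(.121,.0815)),((178,425,.055),(-.121,.0815)),((750,56,.111),(None,-.287)),((776,415,.111),(None,-.287)),((304,30,.131),(.131,None)),((318,437,.131),(-.131,None)),((562,27,.131),(.131,None)),((582,437,.131),(-.131,None))]
P=[f(*a) for a,_ in L]
for (a,b),p in zip(L,P): print(a,b,p)
from scipy.optimize import least_squares
def res(v):
    c,s=np.cos(v[2]),np.sin(v[2]); o=[]
    for (a,b),p in zip(L,P):
        d=p-v[:2]; m=(c*d[0]+s*d[1],-s*d[0]+c*d[1])
        o+=[m[k]-b[k] for k in(0,1) if b[k] is not None]
    return o
r=least_squares(res,[.54,-.1,0],loss="soft_l1",f_scale=.003); print(r.x,np.array(res(r.x))*1000)
v=r.x;c,s=np.cos(v[2]),np.sin(v[2])
for uv in((302,30),(318,437),(562,27),(582,437)): 
    d=f(*uv,.131)-v[:2]; print("cover",c*d[0]+s*d[1],-s*d[0]+c*d[1])
d=np.array([.5442,-.1928])-v[:2]; print("handle",c*d[0]+s*d[1],-s*d[0]+c*d[1])
```

```text
(115, 334, 0.066) (-0.06, 0.125) [0.4788 0.0387]
(58, 80, 0.046) (None, 0.162) [0.6592 0.0788]
(168, 80, 0.046) (None, 0.084) [0.6607 0.0015]
(172, 425, 0.046) (None, 0.084) [ 0.4191 -0.0029]
(60, 425, 0.046) (None, 0.162) [0.417  0.0734]
(173, 78, 0.055) (0.121, 0.0815) [ 0.6597 -0.0006]
(178, 425, 0.055) (-0.121, 0.0815) [ 0.4191 -0.0056]
(750, 56, 0.111) (None, -0.287) [ 0.6658 -0.3637]
(776, 415, 0.111) (None, -0.287) [ 0.4346 -0.3701]
(304, 30, 0.131) (0.131, None) [ 0.6714 -0.0725]
(318, 437, 0.131) (-0.131, None) [ 0.413  -0.0799]
(562, 27, 0.131) (0.131, None) [ 0.6764 -0.2352]
(582, 437, 0.131) (-0.131, None) [ 0.4174 -0.2406]
[ 0.5422 -0.0842  0.0252] [-0.2076 -0.5022 -1.9874 -1.2832  0.3456 -1.2754 -1.4081 -0.9121 -0.0801
  0.1557  4.4658  3.9508 -1.4712  1.9999 -0.6307  2.3215]
cover 0.12953757401359983 0.009765888198083723
cover -0.12900011541350792 0.007571185778153456
cover 0.13036929124408111 -0.1543753469497933
cover -0.12867854001641346 -0.1531812288210827
handle -0.0007032653697935437 -0.10860543381488343
```

Request:
carry_out --targets '[[[0,0,0],[0,0,7.8],-1],[[0,0,0],[0,0,7.8],-1],[[0,0,0],[0,0,7.8],-1],[[0,0,0],[0,0,0],-1],[[0,0,0],[0,0,0],-1]]'

```text
time: 0.6
tcp_pos: [0.2307, -0.4991, 0.2109]
tool_rot: [-3.141, -0.044, 0.0]
contact_force: [-0.5, 1.1, -0.8]
gripper_width: 0.0855
finger_force: 0.0
```

Request:
carry_out --targets '[[[0.032,-0.029,0],[0,0,0],-0.4],[[0.032,-0.029,0],[0,0,0],-0.4],[[0.032,-0.029,0],[0,0,0],-0.4],[[0.032,-0.029,0],[0,0,0],-0.4],[[0.032,-0.029,0],[0,0,0],-0.4]]'

```text
time: 1.1
tcp_pos: [0.3881, -0.3491, 0.2112]
tool_rot: [3.141, 0.043, 0.0]
contact_force: [0.7, -0.7, 0.2]
gripper_width: 0.0596
finger_force: 0.0
```

Request:
carry_out --targets '[[[0.032,-0.029,0],[0,0,0],-0.4],[[0.032,-0.029,0],[0,0,0],-0.4],[[0.032,-0.029,0],[0,0,0],-0.4],[[0.032,-0.029,0],[0,0,0],-0.4],[[0,0,0],[0,0,0],-0.4]]'

```text
time: 1.6
tcp_pos: [0.5153, -0.2273, 0.211]
tool_rot: [-3.14, -0.052, -0.002]
contact_force: [0.7, -0.1, 0.6]
gripper_width: 0.0594
finger_force: 0.0
```

```bash
cat > go.py <<'E'
import sys
from h import *
from station import readout
def go(p,yaw=.0252,pr=True):
    s=readout.observe(); A=R.from_rotvec(s["tool_rot"]); d=A.inv().apply(np.array(p)-s["tcp_pos"])
    want=R.from_euler("z",yaw)*R.from_rotvec([np.pi,0,0])
    print("t",s["time"].__round__(2),"tcp",s["tcp_pos"].round(4),"shift mm",(d*1000).round(1),"turn deg",np.degrees((A.inv()*want).as_rotvec()).round(2),"w",round(s["gripper_width"],4),"F",s["contact_force"].round(1),"q6",s["q"][5].round(2))
def mix(x,y,z):
    c,s=np.cos(.0252),np.sin(.0252); return [.5422+c*x-s*y,-.0842+s*x+c*y,z]
if __name__=="__main__":
    p=eval(sys.argv[1]); go(p)
E
python3 go.py "[.545,-.194,.147]"
```

```text
t 1.6 tcp [ 0.5153 -0.2273  0.211 ] shift mm [ 30.7 -32.2  64.1] turn deg [-0.09 -0.08  0.44] w 0.0594 F [ 0.7 -0.1  0.6] q6 0.92
```

Request:
carry_out --targets '[[[0.03,-0.032,0],[0,0,0.4],-0.4],[[0,0,0.02],[0,0,0],-0.4],[[0,0,0.02],[0,0,0],-0.4],[[0,0,0.015],[0,0,0],-0.4],[[0,0,0.009],[0,0,0],-0.4]]'

```text
time: 2.1
tcp_pos: [0.5404, -0.1986, 0.1456]
tool_rot: [-3.14, -0.031, 0.003]
contact_force: [-0.1, -0.5, -0.3]
gripper_width: 0.0597
finger_force: 0.0
```

Request:
carry_out --targets '[[[0,0,0],[0,0,0],-0.4],[[0,0,0],[0,0,0],1],[[0,0,0],[0,0,0],1],[[0,0,0],[0,0,0],1],[[0,0,0],[0,0,0],1]]' --squeeze 30

```text
time: 2.6
tcp_pos: [0.5417, -0.1989, 0.1479]
tool_rot: [3.141, 0.027, 0.002]
contact_force: [-0.4, -0.2, 1.2]
gripper_width: 0.0017
finger_force: 0.0
```

```bash
python3 go.py "mix(0,-.24,.147)"
python3 - <<'E'
from station import cams
import cv2
c=cams.read_camera("side"); cv2.imwrite("pics/s1.png",c["img"][60:260,150:400,::-1].repeat(2,0).repeat(2,1))
E
```

```text
t 2.6 tcp [ 0.5417 -0.1989  0.1479] shift mm [  4.3 125.4   0.9] turn deg [ 0.04 -0.05 -0.44] w 0.0017 F [-0.4 -0.2  1.2] q6 1.01
```

View pics/s1.png

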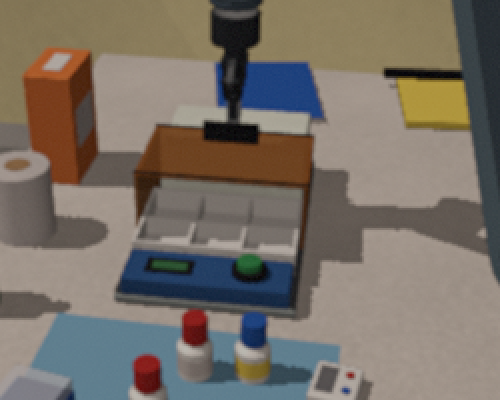

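The cover hasn't moved, and the fingers closed without gripping the handle: the tips end at about pixel (266,121), at or behind the top edge of the handle. I'll check this against the projection.

Run:
```python
from h import *
from station import cams,readout
S=readout.observe();p=S["tcp_pos"];print(p,S["gripper_width"],S["finger_force"])
for n in("side","top"):
    c=cams.read_camera(n)
    for dz in(-.008,0,.011,.05): print(n,dz,proj(c,p+[0,0,dz]).round(1))
    for z in(.131,.165): print("h",proj(c,[.545,-.194,z]).round(1))
    if n=="top":
        cv2.imwrite("pics/t2.png",cv2.resize(c["img"][120:220,340:460,::-1],None,fx=5,fy=5,interpolation=2))
```

```text
[ 0.54168047 -0.19875705  0.14773199] 4.7758576975809055e-05 0.0
side -0.008 [266.2 127.8]
side 0 [266.2 125.5]
side 0.011 [266.3 122.3]
side 0.05 [266.5 110.8]
h [264.9 130.9]
h [265.1 121.1]
top -0.008 [405.  170.9]
top 0 [406.4 170.4]
top 0.011 [408.3 169.7]
top 0.05 [415.8 166.9]
h [401.4 170.1]
h [407.3 167.8]
```

View pics/t2.png

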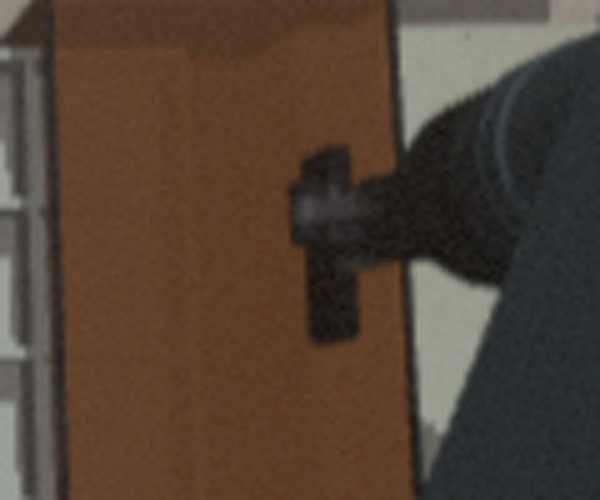

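Run:
```python
from h import *
from station import cams,readout
S=readout.observe();p=S["tcp_pos"]
o=[]
for n,(x,y) in(("top",(375,135)),("side",(240,80))):
    c=cams.read_camera(n); i=c["img"][y:y+60,x:x+60,::-1]
    i=cv2.convertScaleAbs(cv2.resize(i,None,fx=6.5,fy=6.5,interpolation=2),alpha=3)
    for q in(p+[0,0,-.008],p+[0,0,.05]):
        u=(proj(c,q)-[x,y]+.5)*6.5; cv2.circle(i,(int(u[0]),int(u[1])),3,(0,0,255),-1)
    o.append(i)
cv2.imwrite("pics/c3.png",np.hstack(o))
```

```text
(no output)
```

View pics/c3.png

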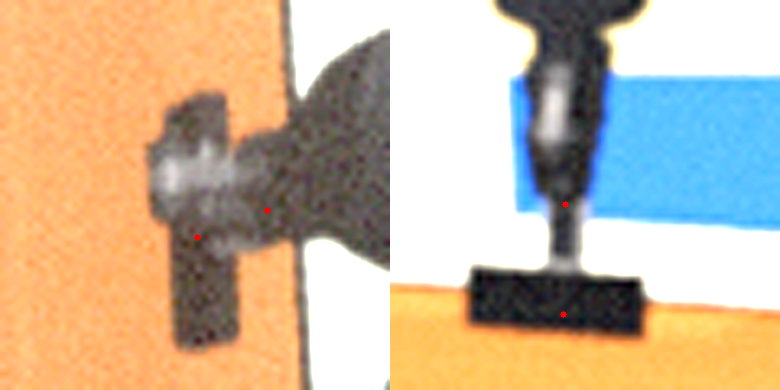

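Request:
carry_out --targets '[[[0,0,-0.02],[0,0,0],1],[[0,0,-0.02],[0,0,0],1],[[0,0,-0.02],[0,0,0],1],[[0,0,0],[0,0,0],1],[[0,0,0],[0,0,0],1]]'

```text
time: 3.35
tcp_pos: [0.5415, -0.1986, 0.2071]
tool_rot: [3.141, 0.027, 0.001]
contact_force: [0.6, -0.1, 0.5]
gripper_width: 0.0001
finger_force: 0.0
```

Run:
```python
from h import *
from station import cams,readout
S=readout.observe();p=S["tcp_pos"]; print(p,S["gripper_width"],S["contact_force"])
o=[]
for n,(x,y) in(("top",(375,135)),("side",(240,80))):
    c=cams.read_camera(n); i=c["img"][y:y+60,x:x+60,::-1]
    i=cv2.convertScaleAbs(cv2.resize(i,None,fx=6.5,fy=6.5,interpolation=2),alpha=3)
    for q in(p+[0,0,-.008],p+[0,0,.05]):
        u=(proj(c,q)-[x,y]+.5)*6.5; cv2.circle(i,(int(u[0]),int(u[1])),3,(0,0,255),-1)
    o.append(i)
cv2.imwrite("pics/c4.png",np.hstack(o))
```

```text
[ 0.54150326 -0.19858238  0.20708031] 0.00011582689307134797 [ 0.60756487 -0.11274693  0.50808238]
```

View pics/c4.png

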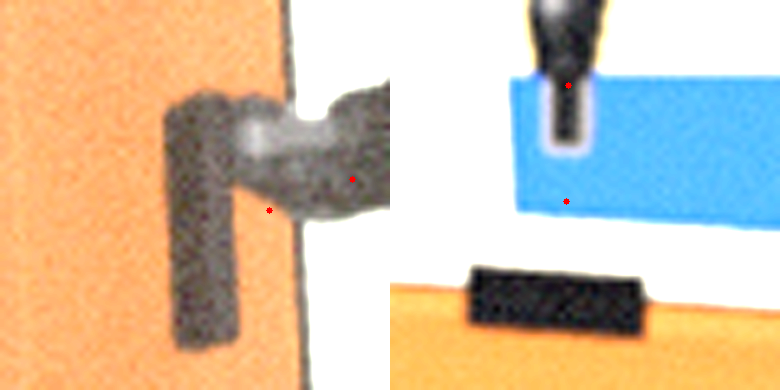

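The tip is at side pixel (267,103), where the model puts it at about (267,111). So the real fingertips stand about 25 mm higher than TCP minus the nose length, and the first close went above the handle. I'll descend further and watch the force.

Request:
carry_out --targets '[[[0.003,0,0.02],[0,0,-0.4],-0.4],[[0,0,0.02],[0,0,0],-0.4],[[0,0,0.02],[0,0,0],-0.4],[[0,0,0.005],[0,0,0],-0.4],[[0,0,0.003],[0,0,0],-0.4]]'

```text
time: 3.95
tcp_pos: [0.5438, -0.1981, 0.1379]
tool_rot: [-3.14, -0.038, 0.004]
contact_force: [0.0, 0.6, 0.3]
gripper_width: 0.0598
finger_force: 0.0
```

Request:
carry_out --targets '[[[0,0,0.002],[0,0,0],-0.4],[[0,0,0.002],[0,0,0],-0.4],[[0,0,0.002],[0,0,0],-0.4],[[0,0,0],[0,0,0],-0.4],[[0,0,0],[0,0,0],-0.4]]'

```text
time: 4.45
tcp_pos: [0.5446, -0.1986, 0.1335]
tool_rot: [3.141, 0.038, 0.001]
contact_force: [-1.0, 0.5, 0.2]
gripper_width: 0.0595
finger_force: 0.0
```

Request:
carry_out --targets '[[[0,0,0.003],[0,0,0],-0.4],[[0,0,0.003],[0,0,0],-0.4],[[0,0,0.003],[0,0,0],-0.4],[[0,0,0],[0,0,0],-0.4],[[0,0,0],[0,0,0],-0.4]]'

```text
time: 4.95
tcp_pos: [0.5444, -0.1985, 0.124]
tool_rot: [-3.141, -0.038, 0.001]
contact_force: [-0.5, 0.1, 0.0]
gripper_width: 0.06
finger_force: 0.0
```

Request:
carry_out --targets '[[[0,0,0],[0,0,0],0.5],[[0,0,0],[0,0,0],1],[[0,0,0],[0,0,0],1],[[0,0,0],[0,0,0],1],[[0,0,0],[0,0,0],1]]' --squeeze 30

```text
time: 5.45
tcp_pos: [0.5445, -0.1984, 0.1245]
tool_rot: [-3.141, -0.039, -0.0]
contact_force: [-1.0, 1.3, 2.0]
gripper_width: 0.0109
finger_force: 31.9
```

Request:
carry_out --targets '[[[0,0.01,0],[0,0,0],1],[[0,0.02,0],[0,0,0],1],[[0,0.02,0],[0,0,0],1],[[0,0.02,0],[0,0,0],1],[[0,0.02,0],[0,0,0],1]]'

```text
time: 5.95
tcp_pos: [0.547, -0.2907, 0.1245]
tool_rot: [3.141, 0.037, 0.002]
contact_force: [2.6, 3.2, 2.9]
gripper_width: 0.0114
finger_force: 32.1
```

Request:
carry_out --targets '[[[0,0.015,0],[0,0,0],1],[[0,0.01,0],[0,0,0],1],[[0,0.005,0],[0,0,0],1],[[0,0,0],[0,0,0],1],[[0,0,0],[0,0,0],1]]'

```text
time: 6.45
tcp_pos: [0.5478, -0.3192, 0.1245]
tool_rot: [3.14, 0.038, 0.002]
contact_force: [2.9, -2.1, 3.0]
gripper_width: 0.0117
finger_force: 32.0
```

```bash
python3 go.py "mix(0,-.24,.1245)"
```

```text
t 6.45 tcp [ 0.5478 -0.3192  0.1245] shift mm [ 0.3  5.  -0. ] turn deg [ 0.1  -0.05 -0.05] w 0.0117 F [ 2.9 -2.1  3. ] q6 0.84
```

Request:
carry_out --targets '[[[0,0,0],[0,0,0],-0.4],[[0,0,0],[0,0,0],-0.4],[[0,0,-0.03],[0,0,0],-0.4],[[0,0,-0.045],[0,0,0],-0.4],[[0,0,-0.045],[0,0,0],-0.4]]'

```text
time: 6.95
tcp_pos: [0.5462, -0.3173, 0.2441]
tool_rot: [-3.139, -0.039, 0.006]
contact_force: [1.5, -0.4, -0.2]
gripper_width: 0.0594
finger_force: 0.0
```

Request:
carry_out --targets '[[[-0.008,-0.047,0],[0,0,0],-0.4],[[-0.008,-0.047,0],[0,0,0],-0.4],[[-0.008,-0.047,0],[0,0,0],-0.4],[[-0.008,-0.047,0],[0,0,0],-0.4],[[-0.008,-0.047,0],[0,0,0],-0.4]]'

```text
time: 7.45
tcp_pos: [0.4999, -0.0824, 0.2437]
tool_rot: [-3.141, -0.038, 0.003]
contact_force: [0.5, -0.0, 0.2]
gripper_width: 0.0597
finger_force: 0.0
```

Request:
carry_out --targets '[[[-0.008,-0.047,0],[0,0,0],-0.4],[[-0.008,-0.047,0],[0,0,0],-0.4],[[-0.008,-0.047,0],[0,0,0],-0.4],[[-0.008,-0.047,0],[0,0,0],-0.4],[[0,0,0],[0,0,0],-0.4]]'

```text
time: 7.95
tcp_pos: [0.4621, 0.1079, 0.2439]
tool_rot: [-3.139, -0.049, 0.004]
contact_force: [1.1, 0.2, -0.3]
gripper_width: 0.06
finger_force: 0.0
```

```bash
cat > see.py <<'E'
from h import *
from station import cams
def see(name=None):
    t=cams.read_camera("top");s=cams.read_camera("side")
    for col in("red","blue"):
        a=[b for b in blobs(t,col,(120,108,268,246),40)]; d=[b for b in blobs(s,col,(140,195,320,350),60)]
        for b in a:
            for e in d:
                p,g=two(t,b[0],s,e[0])
                if g<.006 and .06<p[2]<.09: print(col,p.round(4),"gap",round(g,4),b[1][2:],e[1][2:])
    if name: cv2.imwrite("pics/"+name,np.hstack([cv2.resize(k["img"][:,:,::-1],(400,300)) for k in(t,s)]))
if __name__=="__main__":
    import sys; see(*sys.argv[1:])
E
python3 see.py v5.png; python3 go.py "[.4502,.2002,.245]"
```

```text
red [0.5636 0.3051 0.0793] gap 0.0012 [11 11 98] [ 13  18 137]
t 8.05 tcp [0.4639 0.1036 0.2439] shift mm [-11.  -96.9  -1.2] turn deg [0.04 0.07 0.16] w 0.0596 F [ 0.3 -0.8  0.2] q6 1.53
```

View pics/v5.png

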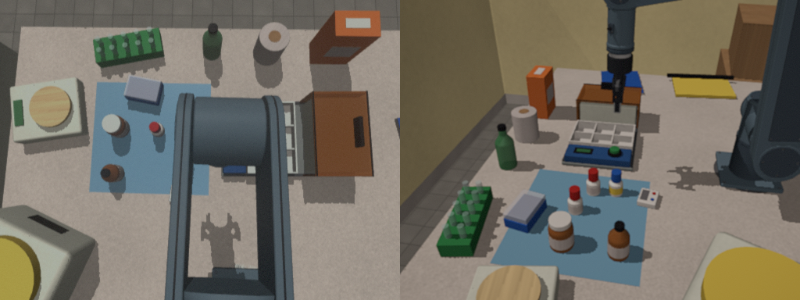

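The cover is now open. The arm hides two of the bottles from the top camera, but the side view shows them where they were before. Next is the blue-capped bottle.

Request:
carry_out --targets '[[[-0.005,-0.047,0],[0,0,0],-0.4],[[-0.006,-0.05,0],[0,0,0],-0.4],[[0,0,0.03],[0,0,0],-0.4],[[0,0,0.03],[0,0,0],-0.4],[[0,0,0],[0,0,0],-0.4]]'

```text
time: 8.55
tcp_pos: [0.449, 0.1972, 0.1803]
tool_rot: [3.139, 0.037, -0.014]
contact_force: [-0.6, 0.4, -0.9]
gripper_width: 0.0599
finger_force: 0.0
```

```bash
python3 go.py "[.4502,.2002,.037]"
python3 - <<'E'
from h import *
from station import cams
s=cams.read_camera("side")
for c in("red","blue"):
  for b in blobs(s,c,(200,200,320,300),60): print(c,b[0],b[1],onz(s,b[0],.076).round(4))
i=s["img"][130:280,200:350,::-1]; cv2.imwrite("pics/s6.png",cv2.resize(i,None,fx=4,fy=4,interpolation=2))
E
```

```text
t 8.55 tcp [0.449  0.1972 0.1803] shift mm [  2.5  -3.3 143.2] turn deg [ 0.13  0.51 -0.1 ] w 0.0599 F [-0.6  0.4 -0.9] q6 1.73
red [245.90551181 221.56692913] [241 215  12  18 127] [0.5269 0.2054 0.076 ]
red [222.05633803 244.61267606] [217 238  13  18 142] [0.565  0.3021 0.076 ]
blue [219.78333333 202.68333333] [211 200  18   7  60] [0.6115 0.1382 0.076 ]
blue [260.71586716 204.92250923] [229 200  62  13 271] [0.5023 0.1281 0.076 ]
blue [276.42352941 224.15882353] [271 216  12  17 170] [0.4497 0.2017 0.076 ]
```

View pics/s6.png

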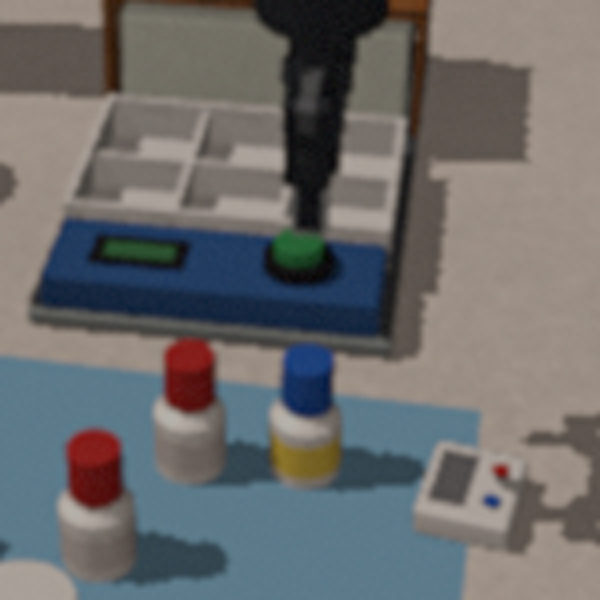

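The bottles haven't moved, and the fingers are above the blue cap.

Request:
carry_out --targets '[[[0.001,-0.002,0.035],[0,0,0],-0.4],[[0,0,0.035],[0,0,0],-0.4],[[0,0,0.03],[0,0,0],-0.4],[[0,0,0.01],[0,0,0],-0.4],[[0,0,0],[0,0,0],-0.4]]'

```text
time: 9.1
tcp_pos: [0.4531, 0.2, 0.0742]
tool_rot: [3.141, 0.036, -0.002]
contact_force: [-0.7, 0.3, -0.0]
gripper_width: 0.0593
finger_force: 0.0
```

```bash
python3 go.py "[.4502,.2002,.037]"
```

```text
t 9.1 tcp [0.4531 0.2    0.0742] shift mm [-2.8 -0.3 37.2] turn deg [ 0.02  0.07 -0.14] w 0.0593 F [-0.7  0.3 -0. ] q6 1.74
```

Request:
carry_out --targets '[[[-0.003,0,0.015],[0,0,0],-0.4],[[0,0,0.015],[0,0,0],-0.4],[[0,0,0.005],[0,0,0],-0.4],[[0,0,0],[0,0,0],-0.4],[[0,0,0],[0,0,0],0.2]]'

```text
time: 9.6
tcp_pos: [0.451, 0.201, 0.0406]
tool_rot: [-3.141, -0.038, -0.004]
contact_force: [-0.1, 0.5, 0.0]
gripper_width: 0.0466
finger_force: 0.0
```

Request:
carry_out --targets '[[[0,0,0],[0,0,0],0.6],[[0,0,0],[0,0,0],1],[[0,0,0],[0,0,0],1],[[0,0,0],[0,0,0],1],[[0,0,0],[0,0,0],1]]' --squeeze 30

```text
time: 10.1
tcp_pos: [0.4509, 0.2009, 0.0404]
tool_rot: [-3.141, -0.039, -0.004]
contact_force: [-1.0, -1.4, 6.5]
gripper_width: 0.0335
finger_force: 29.8
```

Request:
carry_out --targets '[[[0,0,-0.02],[0,0,0],1],[[0,0,-0.04],[0,0,0],1],[[0,0,-0.04],[0,0,0],1],[[0,0,-0.01],[0,0,0],1],[[0,0,0],[0,0,0],1]]'

```text
time: 10.6
tcp_pos: [0.4509, 0.2012, 0.151]
tool_rot: [-3.14, -0.038, -0.006]
contact_force: [0.3, 0.7, -1.4]
gripper_width: 0.033
finger_force: 30.3
```

```bash
python3 go.py "mix(-.079,.0395,.063)"
```

```text
t 10.6 tcp [0.4509 0.2012 0.151 ] shift mm [  4.9 248.2  87.8] turn deg [-0.05 -0.24 -0.04] w 0.033 F [ 0.3  0.7 -1.4] q6 1.74
```

Request:
carry_out --targets '[[[0.001,0.03,0],[0,0,0],1],[[0.001,0.03,0],[0,0,0],1],[[0.001,0.03,0],[0,0,0],1],[[0.001,0.03,0],[0,0,0],1],[[0.001,0.03,0],[0,0,0],1]]'

```text
time: 11.1
tcp_pos: [0.4567, 0.0502, 0.147]
tool_rot: [-3.141, -0.039, 0.006]
contact_force: [1.3, -0.0, -0.7]
gripper_width: 0.0335
finger_force: 30.3
```

Request:
carry_out --targets '[[[0,0.03,0],[0,0,0],1],[[0,0.03,0],[0,0,0],1],[[0,0.025,0],[0,0,0],1],[[0,0.013,0],[0,0,0],1],[[0,0,0],[0,0,0],1]]'

```text
time: 11.6
tcp_pos: [0.46, -0.0478, 0.1478]
tool_rot: [-3.14, -0.034, 0.004]
contact_force: [-0.3, 0.5, -0.9]
gripper_width: 0.0332
finger_force: 30.5
```

```bash
python3 go.py "mix(-.079,.0395,.063)"
```

```text
t 11.6 tcp [ 0.46   -0.0478  0.1478] shift mm [ 2.5 -0.9 84.8] turn deg [-0.05  0.15 -0.19] w 0.0332 F [-0.3  0.5 -0.9] q6 1.2
```

Request:
carry_out --targets '[[[0.002,0,0.025],[0,0,0],1],[[0,0,0.025],[0,0,0],1],[[0,0,0.02],[0,0,0],1],[[0,0,0.01],[0,0,0],1],[[0,0,0],[0,0,0],1]]'

```text
time: 12.1
tcp_pos: [0.4613, -0.0454, 0.0677]
tool_rot: [-3.14, -0.04, 0.006]
contact_force: [-0.2, 1.4, -1.5]
gripper_width: 0.0329
finger_force: 30.5
```

Request:
carry_out --targets '[[[0,0,0.002],[0,0,0],1],[[0,0,0.002],[0,0,0],1],[[0,0,0.002],[0,0,0],1],[[0,0,0],[0,0,0],1],[[0,0,0],[0,0,0],1]]'

```text
time: 12.6
tcp_pos: [0.4629, -0.047, 0.0635]
tool_rot: [3.141, 0.038, 0.001]
contact_force: [-0.2, -0.2, -1.1]
gripper_width: 0.0333
finger_force: 30.5
```

Request:
carry_out --targets '[[[0,0,0.002],[0,0,0],1],[[0,0,0.001],[0,0,0],1],[[0,0,0],[0,0,0],1],[[0,0,0],[0,0,0],-0.3],[[0,0,0],[0,0,0],-0.3]]'

```text
time: 13.1
tcp_pos: [0.4628, -0.0469, 0.0602]
tool_rot: [-3.141, -0.038, -0.0]
contact_force: [0.4, -0.1, -0.1]
gripper_width: 0.0555
finger_force: 0.0
```

Request:
carry_out --targets '[[[0,0,-0.01],[0,0,0],-0.3],[[0,0,-0.03],[0,0,0],-0.3],[[0,0,-0.05],[0,0,0],-0.3],[[0,0,-0.05],[0,0,0],-0.3],[[0,0,0],[0,0,0],-0.3]]'

```text
time: 13.6
tcp_pos: [0.467, -0.0482, 0.208]
tool_rot: [3.136, 0.039, 0.021]
contact_force: [0.4, 0.3, -0.9]
gripper_width: 0.0552
finger_force: 0.0
```

```bash
python3 go.py "[.5252,.2085,.18]"
python3 - <<'E'
from h import *
from station import cams
s=cams.read_camera("side")
for c in("red","blue"):
  for b in blobs(s,c,(200,140,320,300),60): print(c,b[0],b[1],onz(s,b[0],.076).round(4))
i=s["img"][130:280,200:350,::-1]; cv2.imwrite("pics/s7.png",cv2.resize(i,None,fx=4,fy=4,interpolation=2))
E
```

```text
t 13.6 tcp [ 0.467  -0.0482  0.208 ] shift mm [  64.2 -255.3   27.5] turn deg [ 0.29 -0.75 -0.03] w 0.0552 F [ 0.4  0.3 -0.9] q6 1.2
red [245.84  221.424] [241 215  12  18 125] [0.5272 0.2049 0.076 ]
red [222.         244.46715328] [217 238  13  18 137] [0.5653 0.3016 0.076 ]
blue [284.39495798 167.08403361] [280 161  10  14 119] [ 0.4652 -0.0759  0.076 ]
blue [249.87962963 201.77777778] [211 188  84  25 432] [0.5333 0.1193 0.076 ]
```

View pics/s7.png

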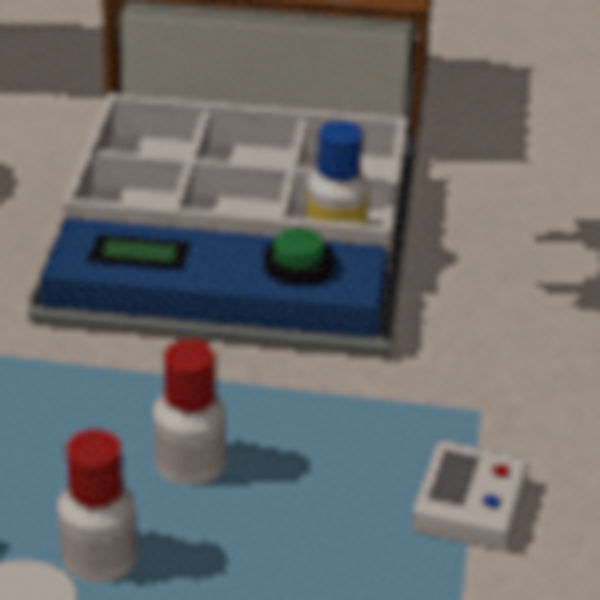

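The blue bottle stands upright in the near-right cell, with its cap at about (284,167). Next is the nearer red one.

Request:
carry_out --targets '[[[0.013,-0.045,0],[0,0,0],-0.3],[[0.013,-0.045,0],[0,0,0],-0.3],[[0.013,-0.045,0],[0,0,0],-0.3],[[0.013,-0.045,0],[0,0,0],-0.3],[[0.01,-0.045,0],[0,0,0],-0.3]]'

```text
time: 14.15
tcp_pos: [0.5189, 0.1813, 0.1994]
tool_rot: [3.141, 0.038, -0.003]
contact_force: [1.3, -0.9, -0.2]
gripper_width: 0.0554
finger_force: 0.0
```

Request:
carry_out --targets '[[[0.002,-0.03,0.01],[0,0,0],-0.4],[[0,0,0.03],[0,0,0],-0.4],[[0,0,0.03],[0,0,0],-0.4],[[0,0,0.02],[0,0,0],-0.4],[[0,0,0],[0,0,0],-0.4]]'

```text
time: 14.65
tcp_pos: [0.5171, 0.2092, 0.1063]
tool_rot: [3.14, 0.039, -0.013]
contact_force: [-0.3, 0.1, 1.2]
gripper_width: 0.0601
finger_force: 0.0
```

```bash
python3 go.py "[.5255,.2088,.0405]"
```

```text
t 14.65 tcp [0.5171 0.2092 0.1063] shift mm [ 8.9  0.5 65.7] turn deg [ 0.08  0.49 -0.03] w 0.0601 F [-0.3  0.1  1.2] q6 1.73
```

Request:
carry_out --targets '[[[0.008,0,0.01],[0,0,0],-0.4],[[0,0,0.02],[0,0,0],-0.4],[[0,0,0.02],[0,0,0],-0.4],[[0,0,0.014],[0,0,0],-0.4],[[0,0,0],[0,0,0],-0.4]]'

```text
time: 15.15
tcp_pos: [0.5283, 0.2094, 0.0451]
tool_rot: [3.141, 0.038, -0.003]
contact_force: [-0.8, -0.6, 0.4]
gripper_width: 0.0595
finger_force: 0.0
```

```bash
python3 go.py "[.5255,.2088,.0405]"
```

```text
t 15.15 tcp [0.5283 0.2094 0.0451] shift mm [-2.8  0.6  4.6] turn deg [ 0.02  0.12 -0.07] w 0.0595 F [-0.8 -0.6  0.4] q6 1.73
```

Request:
carry_out --targets '[[[-0.002,0,0.003],[0,0,0],-0.4],[[0,0,0],[0,0,0],0.2],[[0,0,0],[0,0,0],1],[[0,0,0],[0,0,0],1],[[0,0,0],[0,0,0],1]]' --squeeze 30

```text
time: 15.65
tcp_pos: [0.5274, 0.2098, 0.0443]
tool_rot: [-3.141, -0.038, -0.003]
contact_force: [0.3, -1.4, 4.7]
gripper_width: 0.033
finger_force: 29.9
```

Request:
carry_out --targets '[[[0,0,0],[0,0,0],1],[[0,0,-0.02],[0,0,0],1],[[0,0,-0.04],[0,0,0],1],[[0,0,-0.04],[0,0,0],1],[[0,0,-0.01],[0,0,0],1]]'

```text
time: 16.15
tcp_pos: [0.529, 0.2105, 0.1578]
tool_rot: [-3.14, -0.039, -0.012]
contact_force: [-0.0, 0.2, -0.2]
gripper_width: 0.033
finger_force: 30.2
```

```bash
python3 go.py "mix(0,.0395,.0625)"
```

```text
t 16.15 tcp [0.529  0.2105 0.1578] shift mm [  5.2 255.6  94.9] turn deg [-0.08 -0.43 -0.04] w 0.033 F [-0.   0.2 -0.2] q6 1.73
```

Request:
carry_out --targets '[[[0.001,0.03,0],[0,0,0],1],[[0.001,0.03,0],[0,0,0],1],[[0.001,0.03,0],[0,0,0],1],[[0.001,0.03,0],[0,0,0],1],[[0.001,0.03,0],[0,0,0],1]]'

```text
time: 16.65
tcp_pos: [0.5344, 0.059, 0.1521]
tool_rot: [-3.141, -0.039, 0.003]
contact_force: [-0.2, -0.1, -1.0]
gripper_width: 0.0332
finger_force: 30.2
```

Request:
carry_out --targets '[[[0,0.03,0],[0,0,0],1],[[0,0.03,0],[0,0,0],1],[[0,0.03,0],[0,0,0],1],[[0,0.015,0],[0,0,0],1],[[0,0,0],[0,0,0],1]]'

```text
time: 17.15
tcp_pos: [0.5374, -0.0466, 0.1524]
tool_rot: [-3.141, -0.034, 0.002]
contact_force: [0.4, 0.3, -1.1]
gripper_width: 0.0329
finger_force: 30.3
```

```bash
python3 go.py "mix(0,.0395,.064)"
```

```text
t 17.15 tcp [ 0.5374 -0.0466  0.1524] shift mm [ 3.9 -1.7 88.4] turn deg [-0.02  0.07 -0.2 ] w 0.0329 F [ 0.4  0.3 -1.1] q6 1.26
```

Request:
carry_out --targets '[[[0.003,-0.001,0.025],[0,0,0],1],[[0,0,0.025],[0,0,0],1],[[0,0,0.02],[0,0,0],1],[[0,0,0.01],[0,0,0],1],[[0,0,0],[0,0,0],1]]'

```text
time: 17.65
tcp_pos: [0.5394, -0.0426, 0.0716]
tool_rot: [-3.14, -0.04, 0.005]
contact_force: [-0.7, -0.7, -1.9]
gripper_width: 0.033
finger_force: 30.3
```

Request:
carry_out --targets '[[[0,0,0.003],[0,0,0],1],[[0,0,0.003],[0,0,0],1],[[0,0,0.002],[0,0,0],1],[[0,0,0],[0,0,0],1],[[0,0,0],[0,0,0],1]]'

```text
time: 18.15
tcp_pos: [0.5409, -0.0441, 0.0655]
tool_rot: [3.141, 0.038, 0.001]
contact_force: [-0.1, -1.0, -0.7]
gripper_width: 0.0332
finger_force: 30.3
```

Request:
carry_out --targets '[[[0,0,0.001],[0,0,0],1],[[0,0,0.001],[0,0,0],1],[[0,0,0],[0,0,0],1],[[0,0,0],[0,0,0],-0.3],[[0,0,0],[0,0,0],-0.3]]'

```text
time: 18.65
tcp_pos: [0.5408, -0.044, 0.0633]
tool_rot: [3.141, 0.038, 0.0]
contact_force: [-0.2, -0.2, -0.2]
gripper_width: 0.0555
finger_force: 0.0
```

Request:
carry_out --targets '[[[0,0,-0.01],[0,0,0],-0.3],[[0,0,-0.03],[0,0,0],-0.3],[[0,0,-0.05],[0,0,0],-0.3],[[0,0,-0.05],[0,0,0],-0.3],[[0,0,0],[0,0,0],-0.3]]'

```text
time: 19.15
tcp_pos: [0.5451, -0.0451, 0.2116]
tool_rot: [3.137, 0.039, 0.022]
contact_force: [1.3, -0.3, -0.1]
gripper_width: 0.0557
finger_force: 0.0
```

```bash
python3 see.py; python3 go.py "[.5645,.3060,.18]"
python3 - <<'E'
from h import *
from station import cams
s=cams.read_camera("side")
for c in("red","blue"):
  for b in blobs(s,c,(200,140,320,300),60): print(c,b[0],b[1],onz(s,b[0],.096 if b[0][1]<200 else .076).round(4))
E
```

```text
red [0.5635 0.3055 0.0794] gap 0.0012 [11 11 94] [ 13  18 139]
t 19.25 tcp [ 0.5416 -0.0442  0.2053] shift mm [  31.3 -349.6   25. ] turn deg [ 0.08 -0.23 -0.04] w 0.0555 F [-0.3  0.1 -2.1] q6 1.26
red [257.96703297 163.78021978] [254 159  11  14  91] [ 0.541  -0.0471  0.096 ]
red [222.         244.42335766] [217 238  13  18 137] [0.5653 0.3014 0.076 ]
blue [284.36440678 166.99152542] [280 161  10  14 118] [ 0.4619 -0.0434  0.096 ]
blue [217.26470588 198.45588235] [212 188  12  18  68] [0.6151 0.1478 0.096 ]
blue [248.70779221 202.08441558] [223 192  54  19 308] [0.5361 0.1213 0.076 ]
```

Request:
carry_out --targets '[[[0.004,-0.045,0],[0,0,0],-0.4],[[0.004,-0.045,0],[0,0,0],-0.4],[[0.004,-0.045,0],[0,0,0],-0.4],[[0.004,-0.045,0],[0,0,0],-0.4],[[0.004,-0.045,0],[0,0,0],-0.4]]'

```text
time: 19.8
tcp_pos: [0.5539, 0.183, 0.201]
tool_rot: [3.141, 0.038, -0.006]
contact_force: [0.2, -0.2, 0.2]
gripper_width: 0.0599
finger_force: 0.0
```

Request:
carry_out --targets '[[[0.004,-0.045,0],[0,0,0],-0.4],[[0.004,-0.045,0],[0,0,0],-0.4],[[0.002,-0.034,0],[0,0,0],-0.4],[[0,0,0.02],[0,0,0],-0.4],[[0,0,0.03],[0,0,0],-0.4]]'

```text
time: 20.3
tcp_pos: [0.562, 0.3074, 0.1521]
tool_rot: [-3.141, -0.042, -0.001]
contact_force: [0.3, -1.1, 0.2]
gripper_width: 0.0597
finger_force: 0.0
```

Request:
carry_out --targets '[[[0,0,0.03],[0,0,0],-0.4],[[0,0,0.02],[0,0,0],-0.4],[[0,0,0],[0,0,0],-0.4],[[0,0,0],[0,0,0],-0.4],[[0,0,0],[0,0,0],-0.4]]'

```text
time: 20.8
tcp_pos: [0.5628, 0.3058, 0.1041]
tool_rot: [-3.141, -0.038, -0.002]
contact_force: [0.3, 0.5, 0.1]
gripper_width: 0.06
finger_force: 0.0
```

```bash
python3 go.py "[.5642,.3060,.0415]"
```

```text
t 20.8 tcp [0.5628 0.3058 0.1041] shift mm [ 1.3 -0.1 62.6] turn deg [-0.02 -0.07 -0.05] w 0.06 F [0.3 0.5 0.1] q6 1.87
```

Request:
carry_out --targets '[[[0.001,0,0.02],[0,0,0],-0.4],[[0,0,0.02],[0,0,0],-0.4],[[0,0,0.015],[0,0,0],-0.4],[[0,0,0.007],[0,0,0],-0.4],[[0,0,0],[0,0,0],-0.4]]'

```text
time: 21.3
tcp_pos: [0.5628, 0.3055, 0.0407]
tool_rot: [3.141, 0.038, -0.002]
contact_force: [-0.1, -0.1, 0.9]
gripper_width: 0.0596
finger_force: 0.0
```

Request:
carry_out --targets '[[[0,0,0],[0,0,0],0.2],[[0,0,0],[0,0,0],1],[[0,0,0],[0,0,0],1],[[0,0,0],[0,0,0],1],[[0,0,0],[0,0,0],1]]' --squeeze 30

```text
time: 21.8
tcp_pos: [0.564, 0.3059, 0.0424]
tool_rot: [-3.141, -0.038, -0.003]
contact_force: [-0.3, -1.4, 6.1]
gripper_width: 0.033
finger_force: 30.3
```

Request:
carry_out --targets '[[[0,0,-0.02],[0,0,0],1],[[0,0,-0.04],[0,0,0],1],[[0,0,-0.04],[0,0,0],1],[[0,0,-0.01],[0,0,0],1],[[0,0,0],[0,0,0],1]]'

```text
time: 22.3
tcp_pos: [0.5642, 0.3062, 0.153]
tool_rot: [-3.14, -0.038, -0.006]
contact_force: [-0.0, 0.7, -1.8]
gripper_width: 0.0334
finger_force: 30.2
```

```bash
python3 go.py "mix(.079,.0395,.064)"
```

```text
t 22.3 tcp [0.5642 0.3062 0.153 ] shift mm [ 47.1 350.3  88.8] turn deg [-0.07 -0.21 -0.04] w 0.0334 F [-0.   0.7 -1.8] q6 1.87
```

Request:
carry_out --targets '[[[0.01,0.035,0],[0,0,0],1],[[0.01,0.035,0],[0,0,0],1],[[0.01,0.035,0],[0,0,0],1],[[0.01,0.035,0],[0,0,0],1],[[0.006,0.035,0],[0,0,0],1]]'

```text
time: 22.8
tcp_pos: [0.6124, 0.1304, 0.148]
tool_rot: [3.141, 0.038, -0.007]
contact_force: [0.4, -0.3, -1.4]
gripper_width: 0.0334
finger_force: 30.2
```

Request:
carry_out --targets '[[[0.001,0.035,0],[0,0,0],1],[[0,0.035,0],[0,0,0],1],[[0,0.035,0],[0,0,0],1],[[0,0.035,0],[0,0,0],1],[[0,0.034,0],[0,0,0],1]]'

```text
time: 23.3
tcp_pos: [0.6169, -0.0431, 0.1481]
tool_rot: [-3.14, -0.038, 0.008]
contact_force: [0.2, 0.3, -2.2]
gripper_width: 0.0331
finger_force: 30.2
```

Request:
carry_out --targets '[[[0,0,0],[0,0,0],1],[[0,0,0],[0,0,0],1],[[0,0,0],[0,0,0],1],[[0,0,0.01],[0,0,0],1],[[0,0,0],[0,0,0],1]]'

```text
time: 23.8
tcp_pos: [0.6175, -0.0406, 0.1391]
tool_rot: [-3.14, -0.041, 0.005]
contact_force: [-1.0, -0.5, -1.6]
gripper_width: 0.0328
finger_force: 30.4
```

```bash
python3 go.py "mix(.079,.0395,.0625)"
```

```text
t 23.8 tcp [ 0.6175 -0.0406  0.1391] shift mm [ 2.9  2.3 76.6] turn deg [-0.06  0.19  0.04] w 0.0328 F [-1.  -0.5 -1.6] q6 1.3
```

Request:
carry_out --targets '[[[0.002,0.002,0.025],[0,0,0],1],[[0,0,0.025],[0,0,0],1],[[0,0,0.015],[0,0,0],1],[[0,0,0.006],[0,0,0],1],[[0,0,0],[0,0,0],1]]'

```text
time: 24.3
tcp_pos: [0.6201, -0.0433, 0.0692]
tool_rot: [-3.141, -0.04, 0.003]
contact_force: [0.3, -0.5, -0.5]
gripper_width: 0.0333
finger_force: 30.4
```

Request:
carry_out --targets '[[[0,0,0],[0,0,0],1],[[0,0,0.001],[0,0,0],1],[[0,0,0.001],[0,0,0],1],[[0,0,0],[0,0,0],1],[[0,0,0],[0,0,0],1]]'

```text
time: 24.8
tcp_pos: [0.6209, -0.0441, 0.0685]
tool_rot: [3.141, 0.038, 0.001]
contact_force: [0.3, -0.3, -0.9]
gripper_width: 0.0334
finger_force: 30.4
```

Request:
carry_out --targets '[[[0,0,0.002],[0,0,0],1],[[0,0,0.002],[0,0,0],1],[[0,0,0.001],[0,0,0],1],[[0,0,0.001],[0,0,0],1],[[0,0,0],[0,0,0],1]]'

```text
time: 25.3
tcp_pos: [0.6208, -0.044, 0.0624]
tool_rot: [3.141, 0.038, 0.0]
contact_force: [-0.5, -0.2, 1.6]
gripper_width: 0.0331
finger_force: 30.4
```

Request:
carry_out --targets '[[[0,0,0],[0,0,0],1],[[0,0,0],[0,0,0],-0.3],[[0,0,0],[0,0,0],-0.3],[[0,0,0],[0,0,0],-0.3],[[0,0,-0.01],[0,0,0],-0.3]]'

```text
time: 25.8
tcp_pos: [0.6196, -0.0437, 0.0711]
tool_rot: [-3.141, -0.038, 0.005]
contact_force: [-0.6, -0.6, 0.3]
gripper_width: 0.0551
finger_force: 0.0
```

Request:
carry_out --targets '[[[0,0,-0.03],[0,0,0],-0.3],[[0,0,-0.05],[0,0,0],-0.3],[[0,0,-0.05],[0,0,0],-0.4],[[0,0,-0.03],[0,0,0],-0.4],[[0,0,0],[0,0,0],-0.4]]'

```text
time: 26.3
tcp_pos: [0.6237, -0.0446, 0.2395]
tool_rot: [3.138, 0.039, 0.018]
contact_force: [-0.2, 0.7, -0.1]
gripper_width: 0.06
finger_force: 0.0
```

```bash
python3 go.py "[.5478,-.3195,.1245]"
python3 - <<'E'
from h import *
from station import cams
s=cams.read_camera("side")
for c in("red","blue"):
  for b in blobs(s,c,(200,140,320,300),60): print(c,b[0],b[1],onz(s,b[0],.096 if b[0][1]<200 else .076).round(4))
i=s["img"][60:260,160:340,::-1]; cv2.imwrite("pics/s8.png",cv2.resize(i,None,fx=3,fy=3,interpolation=2))
E
```

```text
t 26.3 tcp [ 0.6237 -0.0446  0.2395] shift mm [-84.  272.5 114.9] turn deg [ 0.19 -0.66 -0.04] w 0.06 F [-0.2  0.7 -0.1] q6 1.3
red [231.01149425 161.12643678] [227 156  11  14  87] [ 0.6227 -0.0473  0.096 ]
red [258.02272727 163.73863636] [254 159  11  13  88] [ 0.5409 -0.0473  0.096 ]
blue [284.52727273 167.25454545] [280 161  10  14 110] [ 0.4612 -0.042   0.096 ]
blue [218.05263158 199.39473684] [211 189  16  18  76] [0.612  0.1516 0.096 ]
blue [263.56509695 203.29639889] [226 192  70  21 361] [0.4961 0.1195 0.076 ]
```

View pics/s8.png

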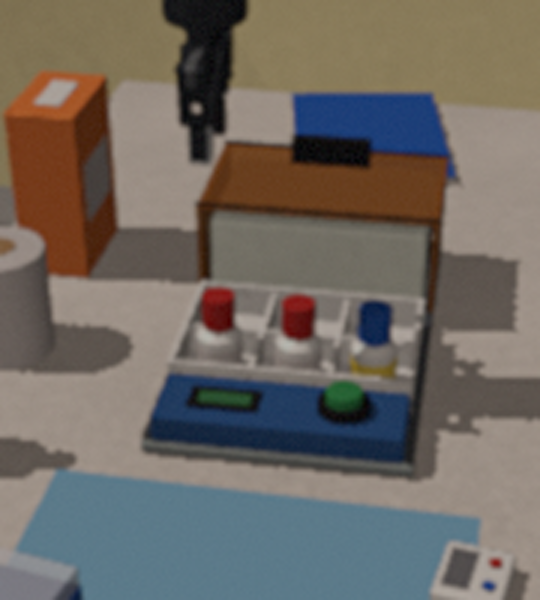

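All three bottles stand upright in the front row, and no bottles remain on the mat. Now I'll shut the cover.

Request:
carry_out --targets '[[[-0.014,0.045,0],[0,0,0],-0.4],[[-0.014,0.045,0],[0,0,0],-0.4],[[-0.014,0.045,0],[0,0,0],-0.4],[[-0.014,0.045,0],[0,0,0],-0.4],[[-0.014,0.045,0],[0,0,0],-0.4]]'

```text
time: 26.85
tcp_pos: [0.5547, -0.2717, 0.2305]
tool_rot: [-3.139, -0.039, 0.004]
contact_force: [0.0, -0.6, 0.0]
gripper_width: 0.0595
finger_force: 0.0
```

Request:
carry_out --targets '[[[-0.012,0.046,0],[0,0,0],-0.4],[[0,0,0.02],[0,0,0],-0.4],[[0,0,0.02],[0,0,0],-0.4],[[0,0,0],[0,0,0],-0.4],[[0,0,0],[0,0,0],-0.4]]'

```text
time: 27.35
tcp_pos: [0.5448, -0.3163, 0.1911]
tool_rot: [-3.139, -0.038, 0.003]
contact_force: [0.1, 0.3, 0.4]
gripper_width: 0.0597
finger_force: 0.0
```

```bash
python3 go.py "[.5478,-.3195,.1245]"
```

```text
t 27.35 tcp [ 0.5448 -0.3163  0.1911] shift mm [ 3.1  3.4 66.6] turn deg [-0.11  0.12 -0.04] w 0.0597 F [0.1 0.3 0.4] q6 0.84
```

Request:
carry_out --targets '[[[0.002,0.003,0.02],[0,0,0],-0.4],[[0,0,0.02],[0,0,0],-0.4],[[0,0,0.015],[0,0,0],-0.4],[[0,0,0.009],[0,0,0],-0.4],[[0,0,0],[0,0,0],-0.4]]'

```text
time: 27.85
tcp_pos: [0.5473, -0.3192, 0.1277]
tool_rot: [-3.14, -0.039, 0.002]
contact_force: [0.1, 0.1, 1.1]
gripper_width: 0.0597
finger_force: 0.0
```

Request:
carry_out --targets '[[[0,0,0],[0,0,0],0.5],[[0,0,0],[0,0,0],1],[[0,0,0],[0,0,0],1],[[0,0,0],[0,0,0],1],[[0,0,0],[0,0,0],1]]' --squeeze 30

```text
time: 28.35
tcp_pos: [0.5479, -0.3202, 0.1293]
tool_rot: [3.14, 0.038, 0.002]
contact_force: [-0.2, -0.0, 6.2]
gripper_width: 0.0113
finger_force: 33.3
```

Request:
carry_out --targets '[[[0,-0.01,0],[0,0,0],1],[[0,-0.02,0],[0,0,0],1],[[0,-0.02,0],[0,0,0],1],[[0,-0.02,0],[0,0,0],1],[[0,-0.02,0],[0,0,0],1]]'

```text
time: 28.85
tcp_pos: [0.5455, -0.2302, 0.1293]
tool_rot: [3.139, 0.038, 0.002]
contact_force: [-1.5, -3.8, 6.3]
gripper_width: 0.0113
finger_force: 33.4
```

```bash
python3 go.py "mix(0,-.04,.1245)"
```

```text
t 28.85 tcp [ 0.5455 -0.2302  0.1293] shift mm [   0.3 -106.1    4.5] turn deg [ 0.16 -0.08 -0.06] w 0.0113 F [-1.5 -3.8  6.3] q6 0.96
```

Request:
carry_out --targets '[[[0,-0.02,0],[0,0,0],1],[[0,-0.02,0],[0,0,0],1],[[0,-0.02,0],[0,0,0],1],[[0,-0.02,0],[0,0,0],1],[[0,-0.015,0],[0,0,0],1]]'

```text
time: 29.35
tcp_pos: [0.5429, -0.1345, 0.1293]
tool_rot: [3.139, 0.039, 0.001]
contact_force: [-1.9, -2.7, 6.3]
gripper_width: 0.0112
finger_force: 33.5
```

Request:
carry_out --targets '[[[0,-0.004,0],[0,0,0],1],[[0,-0.004,0],[0,0,0],1],[[0,-0.003,0],[0,0,0],1],[[0,0,0],[0,0,0],1],[[0,0,0],[0,0,0],1]]'

```text
time: 29.85
tcp_pos: [0.5426, -0.1246, 0.1293]
tool_rot: [3.139, 0.039, 0.001]
contact_force: [-3.3, -2.5, 6.6]
gripper_width: 0.0111
finger_force: 33.6
```

```bash
python3 go.py "mix(0,-.04,.1245)"
```

```text
t 29.85 tcp [ 0.5426 -0.1246  0.1293] shift mm [ 0.6 -0.4  4.8] turn deg [ 0.12 -0.04 -0.03] w 0.0111 F [-3.3 -2.5  6.6] q6 1.12
```

Request:
carry_out --targets '[[[0,-0.003,0],[0,0,0],1],[[0,-0.002,0],[0,0,0],1],[[0,0,0],[0,0,0],1],[[0,0,0],[0,0,0],1],[[0,0,0],[0,0,0],1]]'

```text
time: 30.35
tcp_pos: [0.5427, -0.1246, 0.1293]
tool_rot: [3.132, 0.038, 0.002]
contact_force: [-3.7, -18.2, 2.9]
gripper_width: 0.0112
finger_force: 33.1
```

Request:
carry_out --targets '[[[0,-0.003,0],[0,0,0],1],[[0,0,0],[0,0,0],1],[[0,0,0],[0,0,0],1],[[0,0,0],[0,0,0],1],[[0,0,0],[0,0,0],1]]'

```text
time: 30.85
tcp_pos: [0.5427, -0.1246, 0.1293]
tool_rot: [3.127, 0.037, 0.002]
contact_force: [-4.0, -28.1, 1.4]
gripper_width: 0.011
finger_force: 33.2
```

The force rose to 28 N with no further motion, so the cover is against its shut stop. I'll relax the command, release and raise the tool.

Request:
carry_out --targets '[[[0,0.007,0],[0,0,0],1],[[0,0,0],[0,0,0],1],[[0,0,0],[0,0,0],0.4],[[0,0,0],[0,0,0],0.2],[[0,0,0],[0,0,0],0.2]]'

```text
time: 31.35
tcp_pos: [0.5423, -0.1223, 0.1278]
tool_rot: [-3.141, -0.039, 0.001]
contact_force: [-0.0, -0.0, -0.3]
gripper_width: 0.0341
finger_force: 0.0
```

Request:
carry_out --targets '[[[0,0,-0.02],[0,0,0],0.2],[[0,0,-0.03],[0,0,0],0.2],[[0,0,-0.03],[0,0,0],0.2],[[0,0,0],[0,0,0],1],[[0,0,0],[0,0,0],1]]'

```text
time: 31.85
tcp_pos: [0.5429, -0.1226, 0.2085]
tool_rot: [3.141, 0.039, 0.002]
contact_force: [-0.4, 0.1, -0.2]
gripper_width: 0.0057
finger_force: 0.0
```

```bash
python3 go.py "mix(-.06,.132,.11)"
python3 - <<'E'
from h import *
from station import cams
c=cams.read_camera("side")
cv2.imwrite("pics/s9.png",cv2.resize(c["img"][60:260,160:340,::-1],None,fx=3,fy=3,interpolation=2))
b=blobs(c,"black",(235,130,300,175),40)
for k in b: print(k[0],k[1],onz(c,k[0],.148))
print(proj(c,mix:=np.array([.5432,-.1242,.148])))
E
```

```text
t 31.85 tcp [ 0.5429 -0.1226  0.2085] shift mm [ -59.8 -170.4   98.3] turn deg [ 0.02 -0.06 -0.02] w 0.0057 F [-0.4  0.1 -0.2] q6 1.12
[262.05327869 136.45491803] [248 132  29  10 244] [ 0.54210396 -0.12202914  0.148     ]
[261.81671545 136.0972805 ]
```

View pics/s9.png

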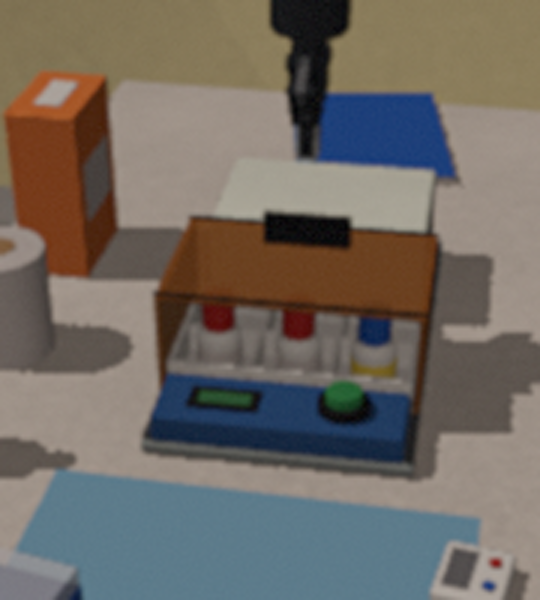

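The cover is shut, with its handle at side pixel (262,136) matching the shut prediction of (262,136), and the bottles are upright under it. Next, the button.

Request:
carry_out --targets '[[[-0.012,-0.034,0],[0,0,0],1],[[-0.012,-0.034,0],[0,0,0],1],[[-0.012,-0.034,0],[0,0,0],1],[[-0.012,-0.034,0],[0,0,0],1],[[-0.012,-0.034,0],[0,0,0],1]]'

```text
time: 32.4
tcp_pos: [0.4767, 0.047, 0.2064]
tool_rot: [-3.141, -0.038, 0.005]
contact_force: [0.2, 0.4, 0.2]
gripper_width: -0.0004
finger_force: 0.0
```

Request:
carry_out --targets '[[[0,0,0.03],[0,0,0],1],[[0,0,0.04],[0,0,0],1],[[0,0,0.04],[0,0,0],1],[[0,0,0.02],[0,0,0],1],[[0,0,0],[0,0,0],1]]'

```text
time: 32.9
tcp_pos: [0.4744, 0.0462, 0.074]
tool_rot: [-3.14, -0.039, 0.015]
contact_force: [-0.8, -0.3, -0.0]
gripper_width: -0.0002
finger_force: 0.0
```

```bash
python3 go.py "mix(-.06,.132,.05)"
```

```text
t 32.9 tcp [0.4744 0.0462 0.074 ] shift mm [ 4.7  0.1 24. ] turn deg [-0.09  0.55 -0.03] w -0.0002 F [-0.8 -0.3 -0. ] q6 1.41
```

Request:
carry_out --targets '[[[0.002,0,0.005],[0,0,0],1],[[0,0,0.005],[0,0,0],1],[[0,0,0.004],[0,0,0],1],[[0,0,0],[0,0,0],1],[[0,0,0],[0,0,0],1]]'

```text
time: 33.4
tcp_pos: [0.4808, 0.0455, 0.0647]
tool_rot: [3.141, 0.038, 0.001]
contact_force: [0.1, -0.5, 0.3]
gripper_width: -0.0001
finger_force: 0.0
```

Request:
carry_out --targets '[[[0,0,0.003],[0,0,0],1],[[0,0,0.003],[0,0,0],1],[[0,0,0.002],[0,0,0],1],[[0,0,0],[0,0,0],1],[[0,0,0],[0,0,0],1]]'

```text
time: 33.9
tcp_pos: [0.4805, 0.0456, 0.0561]
tool_rot: [-3.141, -0.038, 0.0]
contact_force: [1.1, 0.5, 0.5]
gripper_width: -0.0002
finger_force: 0.0
```

Request:
carry_out --targets '[[[0,0,0.003],[0,0,0],1],[[0,0,0.003],[0,0,0],1],[[0,0,0.002],[0,0,0],1],[[0,0,0],[0,0,0],1],[[0,0,0],[0,0,0],1]]'

```text
time: 34.4
tcp_pos: [0.4806, 0.0456, 0.0483]
tool_rot: [3.141, 0.038, 0.0]
contact_force: [0.1, 0.2, 2.6]
gripper_width: 0.0003
finger_force: 1.2
```

Request:
carry_out --targets '[[[0,0,0.001],[0,0,0],1],[[0,0,0.001],[0,0,0],1],[[0,0,0.001],[0,0,0],1],[[0,0,0],[0,0,0],1],[[0,0,0],[0,0,0],1]]'

```text
time: 34.9
tcp_pos: [0.4806, 0.0456, 0.0453]
tool_rot: [-3.141, -0.038, -0.0]
contact_force: [-0.3, 0.3, 3.5]
gripper_width: 0.0003
finger_force: 2.0
```

Request:
carry_out --targets '[[[0,0,0.001],[0,0,0],1],[[0,0,0.001],[0,0,0],1],[[0,0,0.001],[0,0,0],1],[[0,0,0.001],[0,0,0],1],[[0,0,0],[0,0,0],1]]'

```text
time: 35.4
tcp_pos: [0.4807, 0.0456, 0.0419]
tool_rot: [3.141, 0.039, 0.001]
contact_force: [-2.0, 1.3, 11.8]
gripper_width: -0.0002
finger_force: 4.9
```

Request:
carry_out --targets '[[[0,0,0.001],[0,0,0],1],[[0,0,0.001],[0,0,0],1],[[0,0,0.001],[0,0,0],1],[[0,0,0],[0,0,0],1],[[0,0,0],[0,0,0],1]]'

```text
time: 35.9
tcp_pos: [0.4809, 0.0456, 0.0414]
tool_rot: [3.141, 0.039, 0.003]
contact_force: [-9.7, 1.1, 35.6]
gripper_width: 0.0001
finger_force: 17.6
```

The button is at its hard stop. I'll let go and retreat.

Request:
carry_out --targets '[[[0,0,-0.01],[0,0,0],1],[[0,0,-0.03],[0,0,0],1],[[0,0,-0.04],[0,0,0],1],[[0,0,-0.05],[0,0,0],1],[[0,0,-0.03],[0,0,0],1]]'

```text
time: 36.4
tcp_pos: [0.4813, 0.0455, 0.2012]
tool_rot: [3.141, 0.038, 0.005]
contact_force: [0.1, 0.5, -0.8]
gripper_width: -0.0001
finger_force: 0.0
```

Request:
carry_out --targets '[[[0,0,0],[0,0,0],1],[[0,0,0],[0,0,0],1],[[0,0,0],[0,0,0],1],[[0,0,0],[0,0,0],1],[[0,0,0],[0,0,0],1]]'

```text
time: 36.9
tcp_pos: [0.4798, 0.0456, 0.1968]
tool_rot: [-3.141, -0.038, 0.004]
contact_force: [-0.3, -0.2, 0.7]
gripper_width: -0.0
finger_force: 0.0
```

Run:
```python
from h import *
from station import cams
c=cams.read_camera("side")
cv2.imwrite("pics/s10.png",cv2.resize(c["img"][60:260,160:340,::-1],None,fx=3,fy=3,interpolation=2))
for k in blobs(c,"black",(235,130,300,175),40): print(k[0],k[1])
for k in blobs(c,"green",(262,180,290,205)): print(k[0],k[1])
```

```text
[263.82746479 135.88380282] [248 130  32  14 284]
[273.92857143 192.03061224] [268 188  13   9  98]
```

View pics/s10.png

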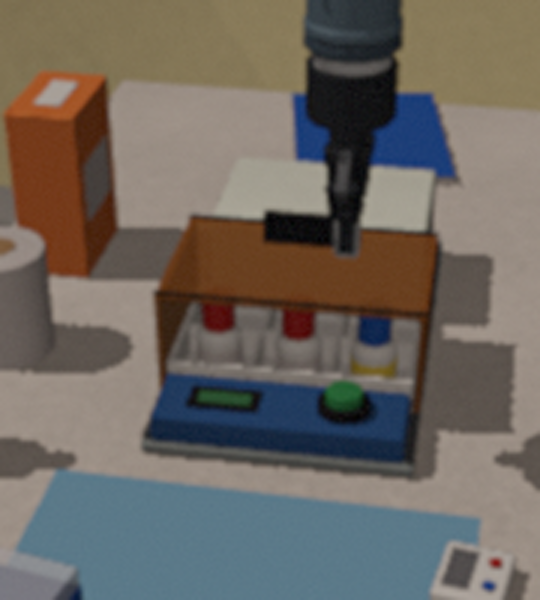

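The button is back up at (274,192), the same pixel as at the start. The cover is shut, the bottles are upright and the tool is clear.

```bash
python3 -c "from station import job; print(job.job_done())"
```

```text
the job is handed in; nothing more can be done
None
```

The job is handed in: all three bottles stand upright in the mixer's cells, the cover is shut, and the start button was pressed to its stop and sprang back; the hand-in call returned no verdict.

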